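# Draw the stencil out of its tray and thread it on the stand

## Robot

A 6-joint arm with a two-finger parallel gripper is mounted at the origin on a cart in front of the work surface, level with it; the furniture and walls round the work are solid. World frame = base frame: x ahead of the robot, y to its left, z up, the work surface at z = 0. Lengths are in mm, angles in rad, forces in N, time in s.
With the tool pointing down it reaches from about 275 to 750 mm from the base axis. Payload 10.2 kg.
Tool frame: the origin (TCP) lies at the very end of the fingers, on their centre line; the grasp point (between the pads) lies 19 mm behind it; z points along the fingers, y is the line along which they close (so a half turn about z gives the same grasp; the last joint's range is limited). The gripper opens to 85 mm and grips with 20 to 120 N. Pads are 22 mm wide; open, the fingers measure 114 mm over their backs; the gripper's body (76 mm by 85 mm) begins 54 mm behind the grasp point. The pads swing forward as they close: fully open they stand 13 mm farther back than shut.
Start: joints at [0.967, 0.313, 1.498, -0, 1.331, -0.223], TCP at [195.136, 487.394, 231.294] pointing down, gripper open.
Joint ranges: [-2.94, 2.94], [-0.97, 2.17], [0.19, 2.56], [-1.23, 4.37], [0.02, 3.11], [-2.88, 2.88]. Speed limits (rad/s): [2.39, 2.39, 3.01, 3.14, 3.14, 3.14].

## Interface

Orientations are given as a unit quaternion [w, x, y, z].
In Python, from rig import ctrl, optics gives the robot as it stands. The module is installed in compiled form; this text tells all that it offers.
- The arm moves only by the shell command python3 -m handwheel 'ROWS' [FORCE]. ROWS is JSON, a list that holds one entry, the list of rows, each a list of 5 numbers: the gripper command: -1 is fully open, 1 is shut, values between are in proportion, then the shift along the world's x, y, z in units of 50 mm (1.0 is 50 mm), then the turn about the world's z in units of 8 degrees (1.0 is 8 degrees). In form: [[[gripper, tx, ty, tz, twist], ...]]. A call has 1 to 10 rows; each row shifts and turns the commanded pose from where the row before left it; what a row does not reach is not made up. A row lasts 1/10 s, in which the tool goes at most 50 mm and 8.59 degrees, less where a joint would pass 70% of its speed; a pose out of reach is approached as far as the arm can. A call is refused whole if a number of a shift passes 1 or a number of a turn 1, either way. A call with a gripper value outside its range is refused whole. The fingers move at their own pace and stop on an object; FORCE is the grip in N (left out, the last holds). Time passes only in rows, so rows that do not move let the fingers close. It gives the time, the measured TCP pose, the force, the opening and the grip force at its end, in the units of the state.
- ctrl.sense(): the state, without advancing time (a new reading comes with each control period).
- optics.capture(name): name is "side" or "top"; returns a dict with "img" (480x640x3 uint8, blue, green, red), "K" (3x3 intrinsics, pixels), "R" (3x3) and "t" (3): a world point X has camera coordinates R X + t. Camera axes: x right, y down, z forward; pixel columns grow to the right and rows downward; lengths in mm; the calibration is good to about 2 mm. A picture is of the moment at which its call begins. There is no depth.
- ctrl.finish_job(): hands the job in; it is judged then, once.
The state is a dict: "time_s": time; "joints": joint angles; "dq": joint speeds; "tau": joint torques, N m; "eef_pos": TCP position; "ee_rot": TCP orientation; "force": force on the tool from outside, world axes, zero at the start; "wrist_torque": the same for the moment, N m; "grip_width": opening from 0.0 (shut) to 1.0 (fully open); "grip_force": force on a finger pad.
Only numpy, scipy, OpenCV 4.12 (cv2) and the standard library are available. Lean on these libraries where they do the work, as an engineer would, in place of code of your own. Each camera call takes 0.05 s, during which the arm holds its last target. There are 200 camera calls.

## Task

The flat metal stencil lies sunk in the wooden sample tray. Press on it gently and slide it straight out over the tray's open front end until it overhangs enough to be taken by its two long edges (it must not fall, and the tray must not be pressed hard); then lift it clear and lower it, not drop it, with its round hole over the post of the stencil stand, so that it lies flat on the stand's block and straight along it. Leave the glue stick, stamp, toy cup and play block alone.

Things in the scene. Friction and masses are not known exactly. Their poses are not given: they have to be found in the camera images.
- stencil: Loose flat rectangular metal plate, 120 mm long (x), 50 mm wide (y), 4 mm thick, about 90 g. Origin: centre of its underside, also roughly its centre of mass: it tips off when this passes the tray's front edge. x points lengthwise to the round hole, z up. The middle, x = -38 to +25 mm, is solid and can be pressed; shut fingers pressing on it with a few newtons drag it along by friction.
- stencil_hole0 (a point): Centre of the stencil's round hole, 22 mm across, at the plate's upper face, x = +38 mm from the stencil's origin. (A smaller rectangular hole, 12 x 18 mm, lies at x = -46 mm.) At first this end lies away from the tray's open end.
- tray: Wooden sample tray, fixed, 140 mm (x) by 74 mm (y). Origin: centre of its footprint on the counter; z up. Floor 60 mm above the counter; lips 4 mm high, level with the stencil's upper face, along both sides (58 mm apart) and the far end (inner face x = +64 mm): no finger fits beside or behind the stencil there. Pressing the stencil on it with 25 N or more spoils it.
- tray_front (a point): Middle of the tray's open front edge (x = -70 mm of the tray), at the level of its floor, 60 mm above the counter; axes as the tray's. It has no lip, faces roughly towards the robot, and there is only empty space between it and the counter in front.
- stand: Stencil stand, fixed: wooden block 86 mm (x) by 40 mm (y), top 50 mm above the counter, on an 8 mm thick foot 112 x 64 mm. Origin: centre of its footprint on the counter; z up, -x end roughly towards the robot. The stencil belongs with its round hole over the post and its other end towards -x, where it reaches 35 mm beyond the block. It too bears less than 25 N.
- post_foot (a point): Foot of the post's axis, on the block's top (50 mm above the counter), at x = +20 mm, y = 0 of the stand. The steel post is 10 mm thick and 30 mm tall with a rounded top.
- glue: Bystander: glue stick standing upright, 27 mm across, 88 mm tall. Origin: centre of its underside.
- stamp: Bystander: date stamp standing, 30 x 48 x 57 mm. Origin: centre of its underside.
- cup: Bystander: small toy tea cup, 44 x 53 x 28 mm. Origin: centre of its underside.
- block: Bystander: play block, 30 mm. Origin: centre of its underside.
Things that resemble listed ones, but are neither listed nor needed, are in the scene too. What is shaped like the stand but orange or purple is not meant.

How it is judged:
By the outcome, as a careful person would: the job done as asked, in the order asked, and still so for the second after the job is handed in, with the robot touching nothing.
It also fails if it takes over 54 s, if anything falls off the work surface, if the arm or the gripper's body presses on something with over 40 N, if the wrist force passes 120 N, or if a joint passes its speed limit or range.

## Working session

There is one attempt and no reset: what is moved stays moved. The work goes in short steps, Python scripts to look and compute and a shell command to move; the robot and the scene stay as the last step left them, time stands still between calls to the robot, and variables do not carry over. Pictures are saved under pics/ and viewed, at most 11 in all, crops included, and the job is handed in when it is done.

```bash
mkdir -p pics; python3 - <<'E'
from rig import ctrl, optics
import cv2
s=ctrl.sense();print(s)
for n in("side","top"):
    c=optics.capture(n);cv2.imwrite(f"pics/{n}0.png",c["img"]);print(n,c["K"],c["R"],c["t"])
E
```

```text
{'time_s': 0.0, 'joints': array([ 9.66611055e-01,  3.13448298e-01,  1.49844243e+00,  1.25793854e-05,
        1.33100336e+00, -2.23406123e-01]), 'dq': array([-0.00117854, -0.00053911,  0.00079206, -0.00043126,  0.00146028,
       -0.00041711]), 'tau': array([-5.14746043e-04, -4.12266505e+01, -2.59735876e+01, -2.23517363e-04,
        4.18326512e-03,  1.58725078e-05]), 'eef_pos': array([194.9733729 , 487.17379164, 230.73393767]), 'ee_rot': array([-2.67237641e-04,  1.89242875e-01,  9.81930095e-01, -5.93339311e-04]), 'force': array([-0.60815086,  0.33816107,  0.61735912]), 'wrist_torque': array([-0.03499597,  0.0284554 ,  0.01117808]), 'grip_force': 0.0, 'grip_width': 0.9968476892092704}
side [[505.78530221   0.         320.91367946]
 [  0.         505.78530221 252.94355834]
 [  0.           0.           1.        ]] [[ 0.98133138 -0.19128013 -0.0200158 ]
 [-0.12530264 -0.55692846 -0.82105416]
 [ 0.14590398  0.80823425 -0.57049928]] [-508.2019005   119.42357661 1089.83040982]
top [[436.20200196   0.         320.35652022]
 [  0.         436.20200196 244.20880786]
 [  0.           0.           1.        ]] [[-0.01867134 -0.99902505 -0.04000405]
 [-0.99581669  0.02216101 -0.08864546]
 [ 0.08944556  0.03818157 -0.99525959]] [ 26.11959149 528.62961141 935.15468113]
```

View pics/side0.png

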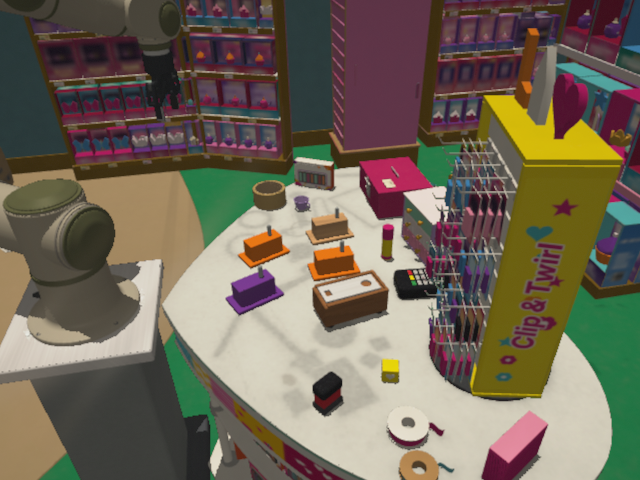

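View pics/top0.png

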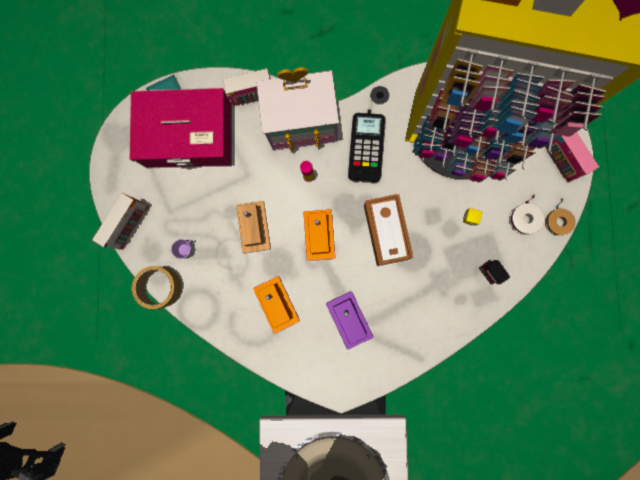

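The top view shows the brown tray with the pale stencil at (388,230), its round hole at the far end, (382,202). There are four stand-shaped things: tan (253,227), orange (318,235), orange (276,304) and purple (349,320). Only the tan wooden one, at (330,227) in the side view, fits the stand. I'll enlarge both to confirm.

```bash
python3 - <<'E'
import cv2,numpy as np
t=cv2.imread("pics/top0.png");s=cv2.imread("pics/side0.png")
def c(i,x,y,w,h):return cv2.resize(i[y:y+h,x:x+w],(400,300),interpolation=cv2.INTER_CUBIC)
# 5x top (80x60 => stretch) ; crops
o=np.vstack([np.hstack([c(t,340,185,100,75+10)[:300],c(t,203,190,100,75)]),np.hstack([c(s,300,262,100,75),c(s,285,195,100,75)])])
o[:300,:400]=cv2.resize(t[190:270,335:442],(400,300),interpolation=cv2.INTER_CUBIC)
cv2.imwrite("pics/crop0.png",o)
E
```

```text
(no output)
```

View pics/crop0.png

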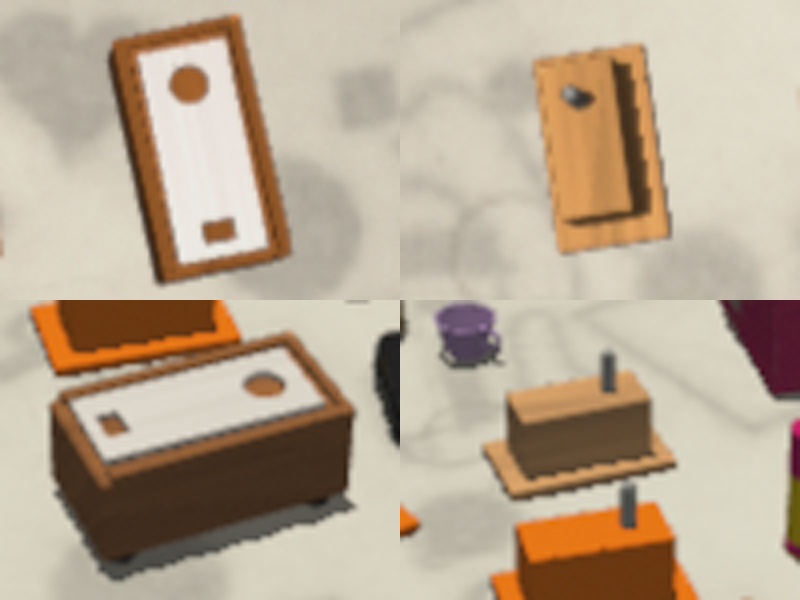

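```bash
cat > fit.py <<'E'
import numpy as np,json
from scipy.optimize import least_squares
C={"side":(np.array([[505.78530221,0,320.91367946],[0,505.78530221,252.94355834],[0,0,1]]),np.array([[0.98133138,-0.19128013,-0.0200158],[-0.12530264,-0.55692846,-0.82105416],[0.14590398,0.80823425,-0.57049928]]),np.array([-508.2019005,119.42357661,1089.83040982])),
"top":(np.array([[436.20200196,0,320.35652022],[0,436.20200196,244.20880786],[0,0,1]]),np.array([[-0.01867134,-0.99902505,-0.04000405],[-0.99581669,0.02216101,-0.08864546],[0.08944556,0.03818157,-0.99525959]]),np.array([26.11959149,528.62961141,935.15468113]))}
def proj(n,X):
    K,R,t=C[n];p=(X@R.T+t)@K.T;return p[:,:2]/p[:,2:]
def fit(obs,x0,zfix=None):
    # obs: list (cam, model pts Nx3, pixels Nx2); pose x,y,z,yaw
    def f(p):
        c,s=np.cos(p[3]),np.sin(p[3]);R=np.array([[c,-s,0],[s,c,0],[0,0,1]])
        z=p[2] if zfix is None else zfix
        return np.concatenate([(proj(n,m@R.T+[p[0],p[1],z])-u).ravel() for n,m,u in obs])
    r=least_squares(f,x0,loss="soft_l1");return r.x,f(r.x).reshape(-1,2)
E
python3 - <<'E'
from fit import *
A=np.array
m=A([[60,25,4],[60,-25,4],[-60,-25,4],[-60,25,4],[38,0,4],[-46,0,4]],float)
top=A([[136,52],[213,37],[270,247],[180,264],[189,84],[219,231]])/[3.738,3.75]+[335,190]
sd=A([[287,345],[325,401],[107,463],[68,402],[264,384],[114,424]]);sd=(sd-[0,300])/4+[300,262]
for o in ([("top",m,top),("side",m,sd)],):
    p,r=fit(o,[450,-150,60,0]);print("stencil",p.round(3),r.round(1).tolist())
m=A([[43,20,50],[43,-20,50],[-43,-20,50],[-43,20,50],[56,32,8],[56,-32,8],[-56,-32,8],[-56,32,8],[20,0,80]],float)
top=A([[555,65],[613,62],[632,210],[566,218],[533,60],[645,45],[670,237],[558,252],[564,88]]);top=(top-[400,0])/4+[203,190]
ms=A([[43,20,50],[43,-20,50],[-43,-20,50],[-43,20,50],[-56,32,8],[-56,-32,8],[56,-32,8],[20,0,80]],float)
sd=A([[632,373],[650,403],[522,422],[507,393],[483,449],[512,498],[675,464],[607,353]]);sd=(sd-[400,300])/4+[285,195]
p,r=fit([("top",m,top),("side",ms,sd)],[450,150,0,0]);print("stand",p.round(3),r.round(1).tolist())
c,s=np.cos(p[3]),np.sin(p[3]);print("post",p[0]+20*c,p[1]+20*s)
for n,u,z in(("top",(307,170),80),("top",(490,270),50),("top",(182,248),25),("top",(318,235),40)):
    K,R,t=C[n];d=R.T@np.linalg.inv(K)@[*u,1];o=-R.T@t;print(u,(o+d*(z-o[2])/d[2]).round())
E
```

```text
stencil [ 5.52478e+02 -1.30782e+02  6.04650e+01  1.83000e-01] [[-0.2, 0.8], [2.5, -0.1], [-0.4, -0.5], [0.2, -0.2], [-0.5, -0.1], [0.1, -0.3], [-1.3, 0.4], [0.1, 0.1], [-0.2, -0.5], [0.3, 0.0], [0.2, -0.1], [-0.2, 0.0]]
stand [ 5.73632e+02  1.66913e+02 -2.96300e+00  1.18000e-01] [[-3.5, 0.0], [0.1, -1.8], [0.3, 0.1], [-1.5, 0.7], [0.3, -0.3], [0.0, -0.6], [-0.0, 0.0], [-0.0, 0.2], [1.7, 1.1], [-0.2, -0.1], [0.7, -0.1], [0.2, 1.2], [-0.7, 0.7], [-0.3, -0.9], [-0.4, -0.2], [0.7, 0.1], [0.2, -0.1]]
post 593.4919325277718 169.27436086116916
(307, 170) [681.  38.  80.]
(490, 270) [ 465. -340.   50.]
(182, 248) [527. 323.  25.]
(318, 235) [548.  19.  40.]
```

```bash
python3 - <<'E'
from fit import *
A=np.array
m=A([[70,37,64],[70,-37,64],[-70,-37,64],[-70,37,64]],float)
sd=(A([[290,332],[352,410],[108,486],[52,400]])-[0,300])/4+[300,262]
top=A([[113,42],[240,15],[290,255]])/[3.738,3.75]+[335,190]
p,r=fit([("side",m,sd),("top",m[:3],top)],[550,-130,0,.18]);print(p.round(3),r.round(1).tolist())
E
python3 -m handwheel '[[[1,0.46,-0.77,0,0.25],[1,0.46,-0.77,0,0.25],[1,0.46,-0.77,0,0.25],[1,0.46,-0.77,0,0.25],[1,0.46,-0.77,0,0.25],[1,0.46,-0.77,0,0.25],[1,0.46,-0.77,0,0.25],[1,0.46,-0.77,0,0.25],[1,0.46,-0.77,0,0.25],[1,0.46,-0.77,0,0.25]]]'
```

```text
[ 5.54123e+02 -1.31338e+02 -1.91400e+00  1.93000e-01] [[0.2, 0.2], [1.3, 0.8], [-1.7, -0.0], [-1.5, -0.4], [-0.7, -0.3], [-0.5, -0.6], [1.4, -0.1]]
time_s: 1.1
eef_pos: [425.6, 100.6, 231.2]
ee_rot: [-0.0, 0.015, 1.0, 0.0]
force: [-0.0, 0.3, 0.5]
grip_width: 0.001
grip_force: 0.0
```

```bash
python3 -m handwheel '[[[1,0.385,-0.657,0,0.22],[1,0.385,-0.657,0,0.22],[1,0.385,-0.657,0,0.22],[1,0.385,-0.657,0,0.22],[1,0.385,-0.657,-0.3,0.22],[1,0.385,-0.657,-0.5,0.22],[1,0.385,-0.657,-0.7,0.22],[1,0,0,-0.6,0],[1,0,0,-0.54,0],[1,0,0,0,0]]]'
python3 - <<'E'
from rig import ctrl,optics
import cv2,numpy as np
s=ctrl.sense();print(s["eef_pos"],s["ee_rot"],s["force"])
a=optics.capture("side")["img"];b=optics.capture("top")["img"]
cv2.imwrite("pics/a.png",np.hstack([cv2.resize(a[220:340,290:410],(400,400),interpolation=2),cv2.resize(b[170:290,325:445],(400,400),interpolation=2)]))
E
```

```text
time_s: 2.1
eef_pos: [557.3, -125.8, 96.8]
ee_rot: [-0.003, -0.091, 0.996, 0.002]
force: [-0.5, -0.2, -0.0]
grip_width: 0.002
grip_force: 0.0
[ 557.29771272 -125.83134014   96.76383752] [-0.0033152  -0.0912978   0.99581631  0.00189902] [-0.50005716 -0.18906081 -0.00657555]
```

View pics/a.png

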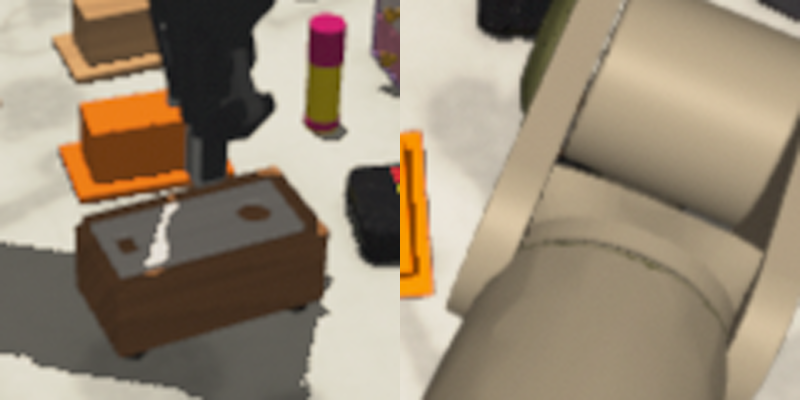

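The crop shows the shut fingertips at about (207,185), above the middle of the stencil and clear of the round hole at (253,212). I'll centre them and descend.

```bash
python3 -m handwheel '[[[1,0.06,-0.07,-0.2,0],[1,0,0,-0.2,0],[1,0,0,-0.12,0],[1,0,0,0,0],[1,0,0,0,0]]]'; python3 -m handwheel '[[[1,0,0,-0.03,0],[1,0,0,-0.03,0],[1,0,0,0,0]]]'
```

```text
time_s: 2.7
eef_pos: [562.3, -129.9, 74.6]
ee_rot: [0.0, -0.092, 0.996, -0.0]
force: [0.1, -0.5, -0.1]
grip_width: -0.0
grip_force: 0.0
time_s: 3.0
eef_pos: [562.2, -129.9, 71.4]
ee_rot: [-0.0, -0.092, 0.996, 0.0]
force: [0.8, -0.8, -0.7]
grip_width: -0.002
grip_force: 0.0
```

```bash
python3 -m handwheel '[[[1,0,0,-0.03,0],[1,0,0,-0.03,0],[1,0,0,-0.01,0],[1,0,0,0,0]]]'; python3 -m handwheel '[[[1,0,0,-0.02,0],[1,0,0,0,0]]]';python3 -m handwheel '[[[1,0,0,-0.02,0],[1,0,0,0,0]]]'
```

```text
time_s: 3.4
eef_pos: [562.2, -129.9, 67.9]
ee_rot: [-0.0, -0.092, 0.996, 0.0]
force: [0.9, -0.0, 0.3]
grip_width: 0.002
grip_force: 0.0
time_s: 3.6
eef_pos: [562.2, -129.9, 66.9]
ee_rot: [-0.0, -0.092, 0.996, 0.0]
force: [0.3, -0.4, 0.4]
grip_width: -0.002
grip_force: 0.0
time_s: 3.8
eef_pos: [562.2, -129.9, 65.8]
ee_rot: [-0.0, -0.092, 0.996, 0.0]
force: [1.3, -0.5, -0.4]
grip_width: 0.003
grip_force: 0.0
```

```bash
for i in 1; do python3 -m handwheel '[[[1,0,0,-0.02,0],[1,0,0,0,0]]]'; done; python3 -m handwheel '[[[1,0,0,-0.01,0],[1,0,0,0,0]]]'; python3 -m handwheel '[[[1,0,0,-0.01,0],[1,0,0,0,0]]]'
```

```text
time_s: 4.0
eef_pos: [562.2, -129.9, 64.8]
ee_rot: [-0.0, -0.092, 0.996, 0.0]
force: [-0.8, 0.2, 0.3]
grip_width: -0.002
grip_force: 0.0
time_s: 4.2
eef_pos: [562.2, -129.9, 64.4]
ee_rot: [-0.0, -0.092, 0.996, 0.0]
force: [0.4, 0.4, 0.2]
grip_width: 0.001
grip_force: 0.0
time_s: 4.4
eef_pos: [562.3, -130.0, 64.1]
ee_rot: [0.0, -0.092, 0.996, -0.0]
force: [-0.6, -1.1, 1.9]
grip_width: 0.001
grip_force: 0.7
```

```bash
python3 -m handwheel '[[[1,0,0,-0.006,0],[1,0,0,0,0]]]'; python3 -m handwheel '[[[1,0,0,-0.006,0],[1,0,0,0,0]]]'
```

```text
time_s: 4.6
eef_pos: [562.3, -130.0, 64.1]
ee_rot: [0.0, -0.092, 0.996, -0.0]
force: [-1.8, 1.7, 5.4]
grip_width: 0.001
grip_force: 2.6
time_s: 4.8
eef_pos: [562.4, -130.1, 64.1]
ee_rot: [0.0, -0.092, 0.996, -0.0]
force: [-2.7, 1.9, 7.4]
grip_width: -0.007
grip_force: 3.7
```

```bash
python3 -m handwheel '[[[1,-0.039,-0.0075,0,0],[1,-0.039,-0.0075,0,0],[1,-0.039,-0.0075,0,0],[1,-0.039,-0.0075,0,0],[1,-0.039,-0.0075,0,0]]]'
```

```text
time_s: 5.3
eef_pos: [553.2, -132.1, 64.1]
ee_rot: [0.001, -0.091, 0.996, -0.001]
force: [2.3, 0.6, 5.9]
grip_width: 0.002
grip_force: 2.7
```

```bash
python3 -m handwheel '[[[1,-0.05,-0.0097,0,0],[1,-0.05,-0.0097,0,0],[1,-0.05,-0.0097,0,0],[1,-0.05,-0.0097,0,0],[1,-0.05,-0.0097,0,0],[1,-0.05,-0.0097,0,0],[1,-0.05,-0.0097,0,0],[1,-0.05,-0.0097,0,0]]]'
python3 - <<'E'
from rig import ctrl,optics
import cv2,numpy as np
a=optics.capture("side")["img"]
cv2.imwrite("pics/b.png",cv2.resize(a[240:340,290:410],(720,600),interpolation=2))
E
```

```text
time_s: 6.1
eef_pos: [533.2, -136.0, 64.1]
ee_rot: [0.001, -0.091, 0.996, -0.001]
force: [2.0, -0.2, 5.2]
grip_width: -0.001
grip_force: 2.7
```

View pics/b.png

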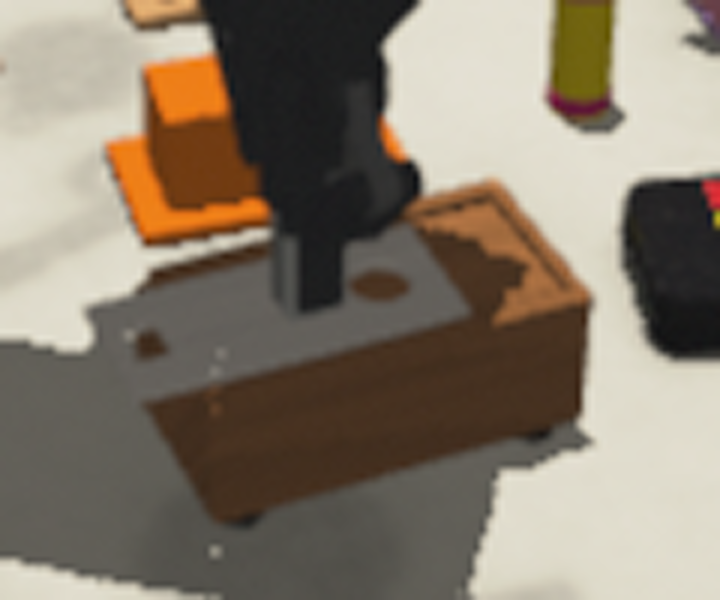

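The stencil follows the fingers, with its round hole at (382,285) in the crop and its front corners at (90,310) and (135,403), past the tray's front edge.

```bash
python3 - <<'E'
from fit import *
A=np.array
m=A([[60,-25,4],[-60,-25,4],[-60,25,4],[38,0,4],[-46,0,4]],float)
px=A([[468,315],[135,403],[90,310],[382,285],[150,345]])/6+[290,240]
p,r=fit([("side",m,px)],[520,-136,60,.18],60.3);print(p.round(3),r.round(1).tolist())
c,s=np.cos(.188),np.sin(.188);d=p[:2]-[554.1,-131.3];print("in tray",d@[c,s],d@[-s,c])
E
```

```text
[ 5.23752e+02 -1.39401e+02  6.00000e+01  1.64000e-01] [[0.8, -0.2], [-0.0, -0.2], [-0.8, 0.1], [0.1, 0.1], [-0.1, 0.0]]
in tray -31.326803209420998 -2.2861478574589196
```

```bash
python3 -m handwheel '[[[1,-0.048,-0.0092,0,0],[1,-0.048,-0.0092,0,0],[1,-0.048,-0.0092,0,0],[1,-0.048,-0.0092,0,0],[1,-0.048,-0.0092,0,0],[1,-0.048,-0.0092,0,0],[1,-0.048,-0.0092,0,0],[1,-0.048,-0.0092,0,0],[1,-0.048,-0.0092,0,0],[1,0,0,0,0]]]'
python3 -m handwheel '[[[1,0,0,0.1,0],[1,0,0,0.3,0],[1,0,0,0.5,0],[0,-0.1,0,0.6,0],[-0.9,-0.8,-0.16,0.4,0],[-1,-0.8,-0.16,0,0],[-1,-0.7,-0.13,0,0],[-1,0,0,0,0],[-1,0,0,0,0]]]'
python3 - <<'E'
from rig import ctrl,optics
import cv2,numpy as np
print(ctrl.sense()["eef_pos"])
a=optics.capture("side")["img"];cv2.imwrite("pics/side_c.png",a);b=optics.capture("top")["img"];cv2.imwrite("pics/top_c.png",b)
cv2.imwrite("pics/c.png",np.hstack([cv2.resize(a[240:340,280:400],(480,400),interpolation=2),cv2.resize(b[180:300,330:420],(300,400),interpolation=2)]))
E
```

```text
time_s: 7.15
eef_pos: [511.4, -140.2, 64.0]
ee_rot: [0.001, -0.091, 0.996, -0.001]
force: [0.5, -0.7, 6.1]
grip_width: 0.005
grip_force: 3.3
time_s: 8.05
eef_pos: [390.8, -162.6, 158.7]
ee_rot: [0.0, -0.091, 0.996, -0.0]
force: [0.5, 0.0, 0.2]
grip_width: 0.994
grip_force: 0.0
[ 390.82753861 -162.58467545  158.69282086]
```

View pics/c.png

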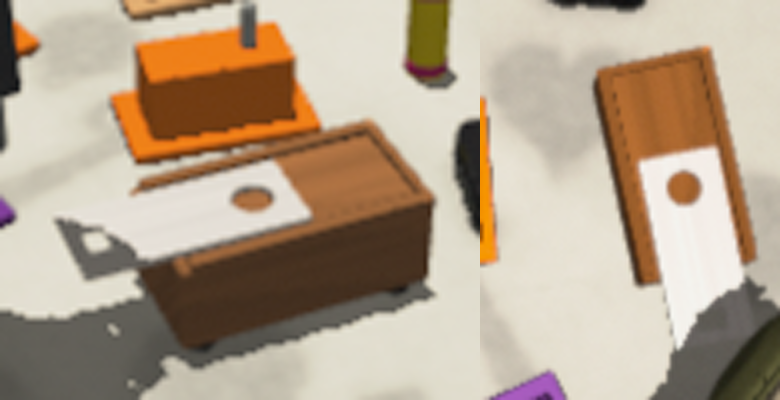

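The stencil rests in the tray overhanging the front by about 45 mm. In the side crop its far corners are (275,162) and (311,215), its near corners (57,219) and (87,278), and the round hole is at (252,199).

```bash
python3 - <<'E'
from fit import *
A=np.array
m=A([[60,25,4],[60,-25,4],[-60,-25,4],[-60,25,4],[38,0,4],[-46,0,4]],float)
px=A([[275,162],[311,215],[87,278],[57,219],[252,199],[96,241]])/4+[280,240]
mt=m[[0,1,4]];pt=(A([[638,163],[720,148],[684,188]])-[480,0])/3.3333+[330,180]
p,r=fit([("side",m,px),("top",mt,pt)],[500,-136,60,.18]);print(p.round(3),r.round(1).tolist())
c,s=np.cos(.188),np.sin(.188);d=p[:2]-[554.1,-131.3];print("in tray",d@[c,s],d@[-s,c])
c,s=np.cos(p[3]),np.sin(p[3]);
for a in(-33,-35):print(p[0]+a*c,p[1]+a*s)
E
```

```text
[ 5.01108e+02 -1.42624e+02  6.07500e+01  1.79000e-01] [[-0.6, -0.3], [0.5, 0.7], [-0.2, 0.2], [-1.0, -0.3], [0.2, 0.1], [0.0, -0.1], [0.3, -0.3], [-0.9, -0.6], [0.4, -0.0]]
in tray -54.174676855418795 -1.2204653121501108
468.6329387180064 -148.48664905210552
466.6647544080436 -148.84196654677237
```

```bash
python3 -m handwheel '[[[-1,0.5,0.09,0,0],[-1,0.5,0.09,0,0],[-1,0.4,0.07,0,0],[-1,0.136,0.028,-0.1,0],[-1,0,0,-0.5,0],[-1,0,0,-0.6,0],[-1,0,0,-0.6,0],[-1,0,0,-0.5,0],[-1,0,0,-0.1,0],[-1,0,0,0,0]]]' 60; python3 -m handwheel '[[[-1,0,0,0,0]]]'
```

```text
time_s: 9.15
eef_pos: [467.5, -148.3, 38.0]
ee_rot: [-0.001, -0.092, 0.996, 0.0]
force: [-0.0, -0.1, -0.1]
grip_width: 1.005
grip_force: 0.0
time_s: 9.25
eef_pos: [468.2, -148.7, 39.4]
ee_rot: [0.001, -0.092, 0.996, -0.0]
force: [0.5, -0.1, 0.1]
grip_width: 1.003
grip_force: 0.0
```

```bash
python3 -m handwheel '[[[-0.7,0,0,0,0],[-0.5,0,0,0,0],[-0.35,0,0,0,0],[-0.25,0,0,0,0],[-0.2,0,0,0,0],[-0.1,0,0,0,0],[0.1,0,0,0,0],[0.5,0,0,0,0],[1,0,0,0,0]]]' 50;python3 -m handwheel '[[[1,0,0,0,0],[1,0,0,0,0],[1,0,0,0,0]]]'
```

```text
time_s: 10.15
eef_pos: [467.8, -148.5, 38.5]
ee_rot: [0.0, -0.092, 0.996, -0.0]
force: [-0.7, 0.6, 4.9]
grip_width: 0.571
grip_force: 50.6
time_s: 10.45
eef_pos: [467.8, -148.5, 38.5]
ee_rot: [0.0, -0.092, 0.996, -0.0]
force: [-1.2, -0.1, 5.1]
grip_width: 0.57
grip_force: 50.6
```

```bash
python3 -m handwheel '[[[1,0,0,0.03,0],[1,0,0,0.05,0],[1,0,0,0.1,0],[1,0,0,0.15,0],[1,0,0,0.2,0],[1,0,0,0.3,0],[1,0,0,0.4,0],[1,0,0,0.3,0],[1,0,0,0.1,0],[1,0,0,0,0]]]'
python3 - <<'E'
from rig import ctrl,optics
import cv2,numpy as np
s=ctrl.sense();print(s["eef_pos"],s["force"],s["wrist_torque"])
a=optics.capture("side")["img"];b=optics.capture("top")["img"]
cv2.imwrite("pics/d.png",np.hstack([cv2.resize(a[190:310,260:380],(480,480),interpolation=2),cv2.resize(b[180:300,340:420],(320,480),interpolation=2)]))
E
```

```text
time_s: 11.45
eef_pos: [467.9, -148.6, 120.6]
ee_rot: [0.001, -0.092, 0.996, -0.0]
force: [-0.9, -0.4, -1.7]
grip_width: 0.567
grip_force: 51.4
[ 467.92028701 -148.58617721  120.58479197] [-0.86666875 -0.40523921 -1.739991  ] [-0.05246964  0.00243104 -0.00175519]
```

View pics/d.png

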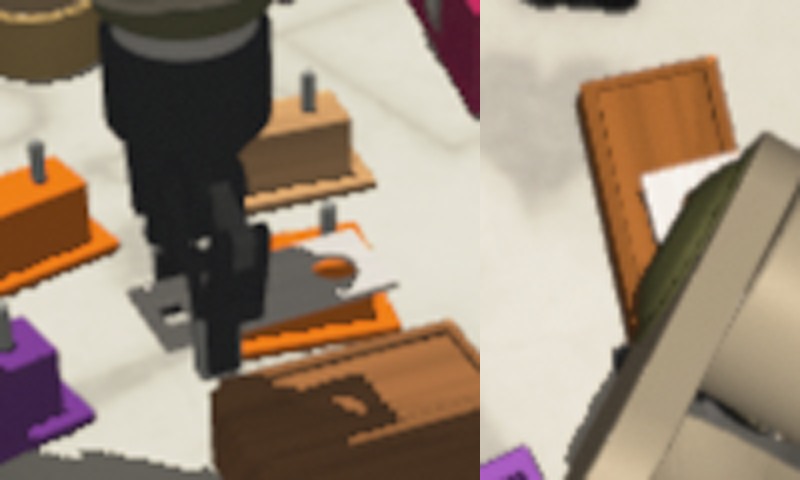

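The stencil is lifted clear of the tray: round hole at (333,268), near corners at (131,292) and (172,350), far corner at (397,286). I'll fit its pose including tilt.

```bash
python3 - <<'E'
from fit import *
from scipy.spatial.transform import Rotation as Ro
A=np.array
m=A([[60,-25,4],[-60,-25,4],[-60,25,4],[38,0,4],[-46,0,4],[60,25,4]],float)
px=A([[397,286],[172,350],[131,292],[333,268],[178,312],[366,241]])/4+[260,190]
pt=(A([[642,175]])-[480,0])/4+[340,180]
def f(p):
    X=m@Ro.from_euler("ZYX",p[3:5].tolist()+[0]).as_matrix().T+p[:3]
    return np.r_[(proj("side",X)-px).ravel(),(proj("top",X[5:])-pt).ravel()]
r=least_squares(f,[501,-142,142,.18,0],loss="soft_l1");p=r.x
print(p.round(3),f(p).reshape(-1,2).round(1).tolist())
H=Ro.from_euler("ZYX",[p[3],p[4],0]).as_matrix()@A([38,0,0])+p[:3];print("hole",H,"rel tcp",H-[467.9,-148.6,120.6])
E
```

```text
[ 5.03449e+02 -1.44268e+02  1.40451e+02  2.43000e-01  3.30000e-02] [[1.2, 0.4], [-0.3, -0.2], [-0.4, -0.1], [1.0, 0.8], [-0.1, 0.2], [-3.1, -1.5], [-0.1, -0.2]]
hole [ 540.31652557 -135.14557672  139.2134418 ] rel tcp [72.41652557 13.45442328 18.6134418 ]
```

```bash
python3 -m handwheel '[[[1,0.05,0.3,0,-0.02],[1,0.09,0.5,0,-0.05],[1,0.12,0.7,0,-0.05],[1,0.14,0.8,0,-0.06],[1,0.16,0.9,0,-0.06],[1,0.16,0.9,0,-0.06],[1,0.14,0.8,0,-0.06],[1,0.11,0.6,0,-0.05],[1,0.07,0.4,0,-0.04],[1,0.046,0.288,0,-0.02]]]'; python3 -m handwheel '[[[1,0,0,0,0],[1,0,0,0,0],[1,0,0,0,0]]]'
python3 - <<'E'
from rig import ctrl,optics
import cv2,numpy as np
s=ctrl.sense();print(s["eef_pos"],s["ee_rot"])
a=optics.capture("side")["img"];b=optics.capture("top")["img"]
cv2.imwrite("pics/e.png",np.hstack([cv2.resize(a[160:260,280:380],(400,400),interpolation=2),cv2.resize(b[180:280,203:303],(400,400),interpolation=2)]))
E
```

```text
time_s: 12.55
eef_pos: [521.6, 162.3, 118.9]
ee_rot: [-0.001, -0.059, 0.998, -0.0]
force: [0.1, -0.4, -1.4]
grip_width: 0.566
grip_force: 51.5
time_s: 12.85
eef_pos: [521.9, 160.0, 119.7]
ee_rot: [-0.0, -0.058, 0.998, -0.0]
force: [0.1, 0.1, -1.0]
grip_width: 0.569
grip_force: 51.5
[521.94343423 159.97388186 119.69124399] [-2.32757010e-04 -5.82508489e-02  9.98301947e-01 -8.11136862e-05]
```

View pics/e.png

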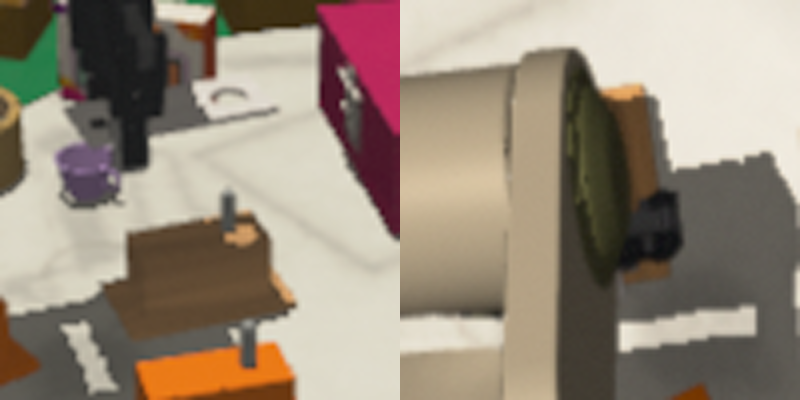

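```bash
python3 - <<'E'
from fit import *
A=np.array
o=A([280,160])
for z in(140,144):print("hole exp",z,((proj("side",A([[593.2,168.3,z]]))-o)*4).round(1),"meas 231,97; corner +x-y",((proj("side",A([[521.9,160,z]])+ (A([[93.8*.9932+25*.1163,93.8*.1163-25*.9932,0]]))) -o)*4).round(1),"meas 277,110")
for z in(50,79):print("post",z,((proj("side",A([[593.5,169.3,z]]))-o)*4).round(1),"meas 228,%d"%(228 if z==50 else 195))
E
```

```text
hole exp 140 [[227.6 103.3]] meas 231,97; corner +x-y [[275.7 115.5]] meas 277,110
hole exp 144 [[227.5  97.4]] meas 231,97; corner +x-y [[275.8 109.5]] meas 277,110
post 50 [[228.  229.6]] meas 228,228
post 79 [[227.9 189.8]] meas 228,195
```

The hole at (231,97) lines up with the post at (228,193) to about 1–2 mm. I'll nudge and lower.

```bash
python3 -m handwheel '[[[1,-0.02,0.02,-0.2,0],[1,0,0,-0.4,0],[1,0,0,-0.3,0],[1,0,0,-0.1,0],[1,0,0,0,0]]]'; python3 -m handwheel '[[[1,0,0,-0.06,0],[1,0,0,-0.06,0],[1,0,0,-0.06,0],[1,0,0,-0.06,0],[1,0,0,-0.06,0],[1,0,0,0,0]]]'
python3 - <<'E'
from rig import ctrl,optics
import cv2,numpy as np
a=optics.capture("side")["img"];b=optics.capture("top")["img"]
cv2.imwrite("pics/f.png",np.hstack([cv2.resize(a[180:260,290:370],(480,480),interpolation=2),cv2.resize(b[180:260,223:273],(300,480),interpolation=2)]))
E
```

```text
time_s: 13.45
eef_pos: [520.6, 161.8, 69.1]
ee_rot: [-0.001, -0.059, 0.998, -0.0]
force: [0.4, -0.2, -0.2]
grip_width: 0.573
grip_force: 51.6
time_s: 14.05
eef_pos: [520.8, 161.9, 54.4]
ee_rot: [-0.0, -0.059, 0.998, -0.0]
force: [0.0, -0.3, -1.6]
grip_width: 0.567
grip_force: 51.5
```

View pics/f.png

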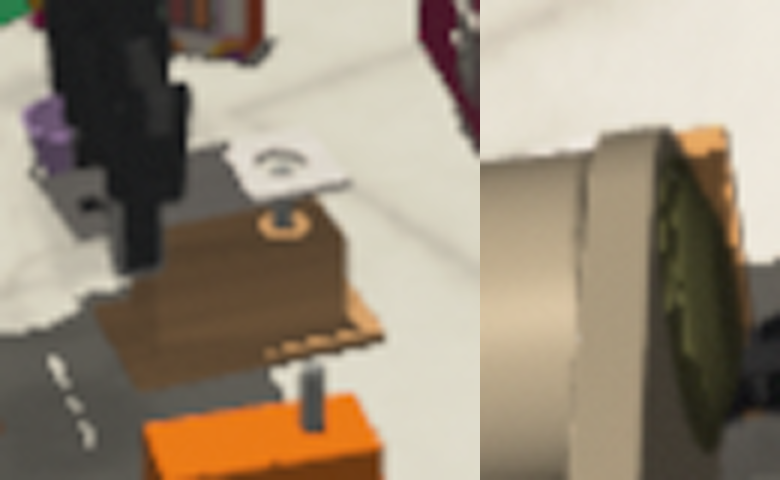

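The post at (283,213) stands right under the hole at (280,165), and light through the hole rings the post's foot. No contact force yet, so I'll lower gently.

```bash
python3 -m handwheel '[[[1,0,0,-0.06,0],[1,0,0,-0.06,0],[1,0,0,-0.06,0],[1,0,0,0,0]]]'; python3 -m handwheel '[[[1,0,0,-0.06,0],[1,0,0,-0.06,0],[1,0,0,-0.04,0],[1,0,0,0,0]]]';python3 -m handwheel '[[[1,0,0,-0.03,0],[1,0,0,-0.03,0],[1,0,0,0,0]]]'
```

```text
time_s: 14.55
eef_pos: [520.7, 161.9, 45.3]
ee_rot: [-0.0, -0.059, 0.998, -0.0]
force: [-0.2, 0.3, -0.9]
grip_width: 0.564
grip_force: 51.5
time_s: 14.95
eef_pos: [520.8, 161.9, 37.5]
ee_rot: [-0.0, -0.059, 0.998, -0.0]
force: [0.3, -0.0, -0.7]
grip_width: 0.568
grip_force: 51.5
time_s: 15.25
eef_pos: [520.9, 161.9, 34.7]
ee_rot: [-0.0, -0.059, 0.998, -0.0]
force: [-0.3, 0.9, -1.2]
grip_width: 0.565
grip_force: 51.5
```

```bash
python3 -m handwheel '[[[1,0,0,-0.03,0],[1,0,0,-0.02,0],[1,0,0,0,0]]]'; python3 -m handwheel '[[[1,0,0,-0.02,0],[1,0,0,0,0]]]'; python3 -m handwheel '[[[1,0,0,-0.01,0],[1,0,0,0,0]]]'
python3 - <<'E'
from rig import ctrl,optics
import cv2,numpy as np
a=optics.capture("side")["img"]
cv2.imwrite("pics/g.png",cv2.resize(a[180:260,290:370],(600,600),interpolation=2))
E
```

```text
time_s: 15.55
eef_pos: [520.9, 161.9, 32.2]
ee_rot: [-0.0, -0.059, 0.998, -0.0]
force: [0.8, -0.8, -0.5]
grip_width: 0.567
grip_force: 51.5
time_s: 15.75
eef_pos: [520.9, 161.9, 31.3]
ee_rot: [-0.0, -0.059, 0.998, -0.0]
force: [-0.4, -0.1, -2.4]
grip_width: 0.571
grip_force: 51.5
time_s: 15.95
eef_pos: [521.0, 161.9, 30.8]
ee_rot: [-0.0, -0.059, 0.998, -0.0]
force: [-0.6, 0.1, -1.8]
grip_width: 0.567
grip_force: 51.5
```

View pics/g.png

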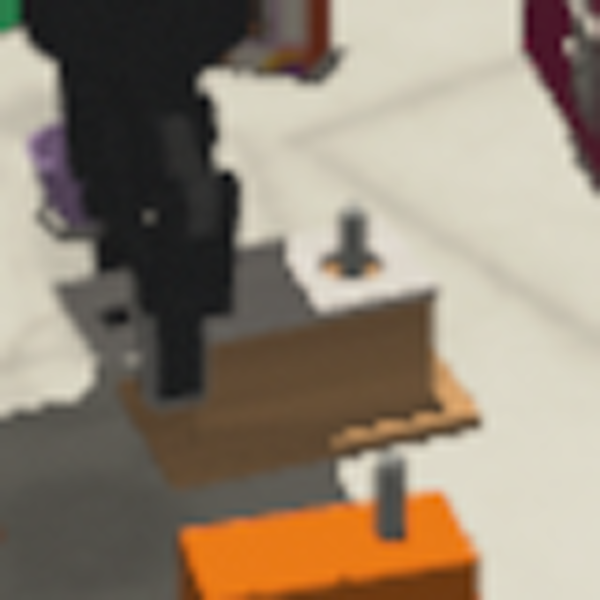

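The post at (352,240) comes through the centre of the hole and the plate is almost on the block. I'll go on until contact.

```bash
python3 -m handwheel '[[[1,0,0,-0.01,0],[1,0,0,0,0]]]'; python3 -m handwheel '[[[1,0,0,-0.01,0],[1,0,0,0,0]]]'; python3 -m handwheel '[[[1,0,0,-0.01,0],[1,0,0,0,0]]]'
```

```text
time_s: 16.2
eef_pos: [521.0, 161.9, 30.3]
ee_rot: [-0.0, -0.059, 0.998, -0.0]
force: [0.7, -0.2, -1.5]
grip_width: 0.569
grip_force: 51.5
time_s: 16.4
eef_pos: [521.0, 161.9, 29.8]
ee_rot: [-0.0, -0.059, 0.998, 0.0]
force: [0.2, -0.4, -1.4]
grip_width: 0.573
grip_force: 51.5
time_s: 16.6
eef_pos: [521.0, 161.9, 29.3]
ee_rot: [-0.0, -0.059, 0.998, 0.0]
force: [0.2, 0.4, -0.7]
grip_width: 0.565
grip_force: 51.5
```

```bash
python3 -m handwheel '[[[1,0,0,-0.01,0],[1,0,0,0,0]]]'; python3 -m handwheel '[[[1,0,0,-0.01,0],[1,0,0,0,0]]]'
```

```text
time_s: 16.8
eef_pos: [521.1, 161.9, 29.0]
ee_rot: [0.0, -0.059, 0.998, -0.0]
force: [-0.3, -0.1, 1.0]
grip_width: 0.57
grip_force: 51.7
time_s: 17.0
eef_pos: [521.1, 161.9, 28.8]
ee_rot: [0.0, -0.059, 0.998, -0.0]
force: [-1.2, -0.8, 4.4]
grip_width: 0.568
grip_force: 52.0
```

```bash
python3 -m handwheel '[[[-0.2,0,0,0,0],[-0.3,0,0,0,0],[-0.5,0,0,0,0],[-0.8,0,0,0,0],[-1,0,0,0,0],[-1,0,0,0,0],[-1,0,0,0,0]]]' 20; python3 -m handwheel '[[[-1,0,0,0.1,0],[-1,0,0,0.3,0],[-1,0,0,0.6,0],[-1,0,0,0.8,0],[-1,0,0,0.8,0],[-1,-0.7,0,0.2,0],[-1,-0.9,0,0,0],[-1,-0.9,0,0,0],[-1,0,0,0,0],[-1,0,0,0,0]]]'
python3 - <<'E'
from rig import ctrl,optics
import cv2,numpy as np
a=optics.capture("side")["img"];b=optics.capture("top")["img"]
cv2.imwrite("pics/h.png",np.hstack([cv2.resize(a[190:260,290:370],(400,350),interpolation=2),cv2.resize(b[190:260,213:293],(400,350),interpolation=2)]))
E
```

```text
time_s: 17.7
eef_pos: [521.0, 161.9, 28.3]
ee_rot: [-0.0, -0.059, 0.998, -0.0]
force: [0.2, 0.3, 0.2]
grip_width: 0.999
grip_force: 0.0
time_s: 18.7
eef_pos: [395.9, 162.1, 169.1]
ee_rot: [0.001, -0.059, 0.998, 0.0]
force: [-0.7, -0.2, 0.4]
grip_width: 1.005
grip_force: 0.0
```

View pics/h.png

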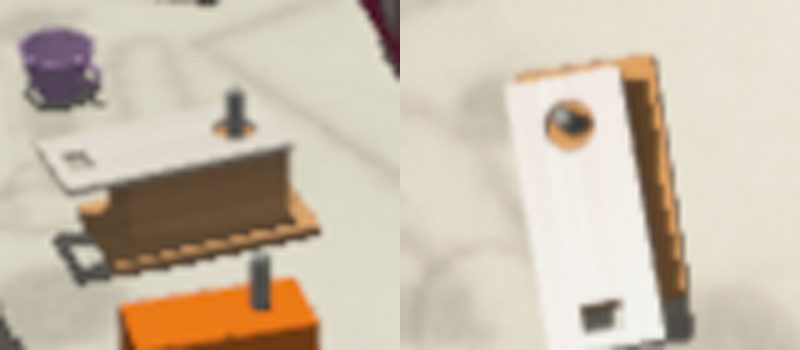

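The plate lies flat on the tan stand, with the post through its hole at (570,124) in the top crop. Its edges run within about 1° of the stand's foot, and the gripper is clear.

```bash
python3 -c "
from rig import ctrl
print(ctrl.finish_job())"
```

```text
the job is handed in; nothing more can be done
None
```

The stencil lies flat on the tan stand with its round hole over the post and straight along it to about 1°; the job was handed in at about 19 s of the 54 s allowed, and the pressing force read 7.4 N at most.

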